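# Unclamp the foam capital and hold its underside up to the scanner

### The arm

A 6-joint arm with a two-finger parallel gripper is mounted at the origin on the work surface. World frame = base frame: x ahead of the robot, y to its left, z up, the work surface at z = 0. Lengths are in m, angles in rad, forces in N, time in s.
With the tool pointing down it reaches from about 0.275 to 0.75 m from the base axis. Payload 10.2 kg.
Tool frame: the origin (TCP) lies at the very end of the fingers, on their centre line; the grasp point (between the pads) lies 19 mm behind it; z points along the fingers, y is the line along which they close (so a half turn about z gives the same grasp; the last joint's range is limited). The gripper opens to 88 mm and grips with 3 to 60 N. Pads are 18 mm wide; open, the fingers measure 123 mm over their backs; the gripper's body (75 mm by 187 mm) begins 45 mm behind the grasp point.
Start: joints at [1.101, 0.313, 1.498, -0, 1.331, -0.223], TCP at [0.128, 0.509, 0.208] pointing down, gripper open.
Joint ranges: [-2.94, 2.94], [-0.97, 2.17], [0.19, 2.56], [-1.23, 4.37], [0.02, 3.11], [-2.88, 2.88]. Speed limits (rad/s): [2.39, 2.39, 3.01, 3.14, 3.14, 3.14].

### API

Orientations are given as a unit quaternion [w, x, y, z].
In Python, from plant import telemetry, optics, env gives the robot as it stands.
- The arm moves only by the tool jog_arm, never from a script. Its argument "commands" is a list of rows, each a list of 4 numbers: the shift along the tool's x, y, z in units of 30 mm (1.0 is 30 mm), then the turn about the tool's z in units of 6 degrees (1.0 is 6 degrees). A call has 1 to 8 rows; each row shifts and turns the commanded pose from where the row before left it, along the tool's axes as they then stand; what a row does not reach is not made up. A row lasts 1/12 s, in which the tool goes at most 41.7 mm and 7.16 degrees, less where a joint would pass 70% of its speed; a pose out of reach is approached as far as the arm can. A call is refused whole if a number of a shift passes 1 or a number of a turn 1, either way. A call with a gripper value outside its range is refused whole. "fingers" is the opening, from 0 (shut) to 1 (fully open), set as the call begins (left out, the last holds). The fingers move at their own pace and stop on an object; "force" is the grip in N (left out, the last holds). Time passes only in rows, so rows that do not move let the fingers close. It gives the time, the measured TCP pose, the force, the opening and the grip force at its end, in the units of the state.
- telemetry.sense(): the state, without advancing time (a new reading comes with each control period).
- optics.camera(name): name is "scene" or "top"; returns (picture, depth): 420x560x3 uint8, blue, green, red; 420x560 float32, m along the optical axis (not along the pixel's ray), 0 where there is no reading.
- optics.camera_params(name): a dict with "mtx" (3x3 intrinsics, pixels), "k1" (the pictures are not rectified: a ray, as slopes to the right and down, at radius r is drawn at 1 + k1 r^2 times it, then the intrinsics apply), "xyz" and "orientation" of the camera in the world. Camera axes: x right, y up, looking along -z (the intrinsics and any distortion apply to the point x, -y, -z); pixel columns grow to the right and rows downward; lengths in m; the calibration is good to about 2 mm. A picture is of the moment at which its call begins. camera_params takes no time and is no camera call.
- env.close_job(): hands the job in; it is judged then, once.
The state is a dict: "time_s": time; "q": joint angles; "qd": joint speeds; "joint_torque": joint torques, N m; "ee_pos": TCP position; "ee_rot": TCP orientation; "force": force on the tool from outside, world axes, zero at the start; "moment": the same for the moment, N m; "opening": opening from 0.0 (shut) to 1.0 (fully open); "grip_force": force on a finger pad.
Only numpy, scipy, OpenCV 4.12 (cv2) and the standard library are available. Lean on these libraries where they do the work, as an engineer would, in place of code of your own. Each camera call takes 0.05 s, during which the arm holds its last target. There are 200 camera calls.

### The job

The glued-up foam capital has set: swing the lever of the toggle clamp over to open the clamp fully, draw the capital up out of its gluing nest, then turn it and hold it up in the air in front of the scanner, with its underside facing the lenses squarely, centred in their view and about 20 cm from them. Finish still holding it there, steady, in the gripper for the scan; leave the clamp open, do not touch the scanner and do not disturb the other things on the bench.

Things in the scene. Friction and masses are not known exactly. Their poses are not given: they have to be found in the camera images.
- capital: Foam pilaster capital with two volutes, about 30 g, upright in the nest, axes as the nest's. Origin: centre of its underside; z up, x length, y thickness. Height 88 mm. Tenon 56 x 44 mm (x, y) up to z = 36, 30 mm of it in the nest; above, 46 mm thick in y with flat sides to grip: 66 mm at z = 36 to 43, 88 mm at the volutes (16 mm radius, x = +-28, z = 59), flat top slab 86 mm at z = 74 to 88.
- nest: Fixed plywood gluing fixture. Origin: on the table under the nest's centre; z up, x from nest to clamp. Board 250 x 100 x 12 mm (x -50 to 200). Nest frame 83 x 71 mm outside, 59 x 47 inside, floor at 12, rim at 42 mm height. On a riser at x 72 to 148, a toggle clamp: its level arm (16 mm wide, pivot at x 95, height 118) presses a pad on the capital's top; it is locked, only the lever lifts it.
- clamp_lever (a joint): Toggle clamp lever: 0 = shut, lever upright; grows as the lever swings away from the nest (to the nest's +x) and down, to its stop at 1.65 rad, fully open, lever just past level. Meanwhile the hold-down arm rises, slowly at first, past upright (1.75 rad, 10 degrees beyond), its end 225 mm above the table, clear of the nest. Stays where left; takes 1.5 to 3 N at the grip.
- clamp_hinge (a point): The axis on which the lever turns (axis along the nest's y), 115 mm from the nest's centre along its x, 134 mm above the table.
- clamp_grip (a point): A point on the axis of the lever, 85 mm from its hinge. The lever's round black rubber grip is 22 mm thick and runs from 40 to 125 mm from the hinge; when shut its top is 259 mm above the table.
- scanner: Desk scanner on a low tripod, standing fixed on the table at its far side. Origin: on the table, 330 mm in front of the lenses; the tripod (70 mm radius) stands 360 mm along its x. Its x points from the free space before the scanner to the scanner.
- scan_head: The scanner's head: a grey bar 45 x 200 x 50 mm (x, y, z) with three lenses in a row. Origin: centre of its front face, on the middle lens, 115 mm above the table. The head looks along its own -x, which rises 40 degrees above level, back towards the robot's side of the table; y runs along the bar.
- foam_hand: Bystander: carved lilac foam hand on a wrist block, 158 mm tall, standing. Origin under its centre.
- foam_stack: Bystander: lilac foam stack of mouldings, 66 x 58 x 102 mm, standing. Origin under its centre.
- foam_block: Bystander: lilac foam block 80 x 85 x 75 mm with a scroll in its sides. Origin under its centre.
- offcut: Bystander: stepped lilac foam offcut 45 x 110 x 38 mm. Origin under its centre.
- glue_bottle: Bystander: white glue bottle, 60 mm across, 155 mm tall, standing. Origin under its centre.
- brush: Bystander: flat brush 180 mm long, lying. Origin under its middle.
- rasp: Bystander: rasp with a wooden handle, 230 mm long, lying. Origin under its middle.
- pencil_mug: Bystander: empty white mug, 76 mm across, 92 mm tall, standing. Origin under its centre.
There are look-alikes about, which are no part of the job. What is shaped like the capital but red is not meant.

How it is judged:
On the way, in this order (a step that is already met when the one before it is completed fails the run):
1. the toggle clamp is opened by its lever (past 1.35 rad) while the capital still stands in the nest (value of joint clamp_lever above 1.35 rad and z of capital in the frame of nest below 0.02 m), for 0.2 s.
2. the capital is gripped and drawn up, its underside clear of the nest's rim by at least 10 mm (z of capital in the frame of nest above 0.052 m and contact force between the fingers and capital above 0.5 N), for 0.2 s.
At the end, for the whole second after the job is handed in: Capital held still in the fingers, touching neither nest nor scanner; underside 0.15-0.25 m before the lenses along their line of sight, within 45 mm of that line each way, over 0.15 m above the table, facing them within 0.30 rad (top away from them); clamp lever past 1.3 rad (contact force between the fingers and capital above 0.5 N and value of joint clamp_lever above 1.3 rad and x of capital in the frame of scan_head between -0.25 and -0.15 m and y of capital in the frame of scan_head between -0.045 and 0.045 m and z of capital in the frame of scan_head between -0.045 and 0.045 m and angle between the z axis of capital and the x axis of scan_head, either way round below 0.3 rad and angle between capital's own z axis and vertical below 1.45 rad and height (world z) of capital above 0.15 m and contact force between capital and nest below 0.1 N and contact force between capital and scanner below 0.1 N and linear speed of capital below 0.02 m/s and angular speed of capital below 0.15 rad/s); the arm keeps its last pose, push and grip.
It fails at once if a bystander is moved by more than 30 mm (distance of any of foam_hand, foam_stack, foam_block, offcut, glue_bottle, brush, rasp, pencil_mug from where it was at the start of the episode above 0.03 m).
It fails at once if the scanner is touched with more than 1 N (contact force between scanner and the arm above 1 N or contact force between scanner and the fingers above 1 N or contact force between scanner and capital above 1 N).
It also fails if it takes over 58 s, if anything falls off the work surface, if the arm or the gripper's body presses on something with over 40 N, if the wrist force passes 120 N, or if a joint passes its speed limit or range.

## Working session

There is one attempt and no reset: what is moved stays moved. The work goes in short steps, Python scripts to look and compute and a tool call to move; the robot and the scene stay as the last step left them, time stands still between calls to the robot, and variables do not carry over. Pictures are saved under pics/ and viewed, at most 10 in all, crops included, and the job is handed in when it is done.

Besides the shell and the picture viewer there is one more tool, called after ">>>" in YAML: its name, and indented under it one key for each argument. jog_arm: Moves the arm, as the interface text tells. Its arguments: {"type":"object","properties":{"commands":{"type":"array"},"fingers":{"type":"number"},"force":{"type":"number"}},"required":["commands"]}

```bash
mkdir -p pics; ls; cat > h.py <<'E'
import numpy as np, cv2
from scipy.spatial.transform import Rotation as R
from plant import telemetry, optics, env
def rot(q): return R.from_quat([q[1],q[2],q[3],q[0]])
def snap(n):
    p,d=optics.camera(n); np.savez('%s.npz'%n,p=p,d=d); return p,d
def cloud(n,d):
    c=optics.camera_params(n); K=np.array(c['mtx']); k=c['k1']
    v,u=np.mgrid[0:d.shape[0],0:d.shape[1]]
    xd=(u-K[0,2])/K[0,0]; yd=(v-K[1,2])/K[1,1]
    x,y=xd.copy(),yd.copy()
    for _ in range(20):
        s=1+k*(x*x+y*y); x,y=xd/s,yd/s
    P=np.stack([x*d,-y*d,-d],-1)
    return P@rot(c['orientation']).as_matrix().T+np.array(c['xyz'])
def proj(n,P):
    c=optics.camera_params(n); K=np.array(c['mtx'])
    q=rot(c['orientation']).inv().apply(np.atleast_2d(P)-np.array(c['xyz']))
    x=q[:,0]/-q[:,2]; y=-q[:,1]/-q[:,2]; s=1+c['k1']*(x*x+y*y)
    return np.c_[K[0,0]*x*s+K[0,2],K[1,1]*y*s+K[1,2]]
E
python3 - <<'E'
from h import *
for n in('scene','top'):
    p,d=snap(n); cv2.imwrite('pics/%s0.png'%n,cv2.resize(p,(800,600)))
    c=optics.camera_params(n);print(n,c)
s=telemetry.sense();print(s['ee_pos'],s['ee_rot'],s['time_s'],s['opening'])
E
```

```text
pics
scene {'mtx': array([[479.03678896,   0.        , 274.32470119],
       [  0.        , 479.03678896, 206.87500962],
       [  0.        ,   0.        ,   1.        ]]), 'k1': -0.1734356054288979, 'xyz': array([0.96067695, 0.68794072, 1.14101023]), 'orientation': array([0.27401516, 0.09039828, 0.32428653, 0.90087851])}
top {'mtx': array([[418.40769511,   0.        , 284.51110537],
       [  0.        , 418.40769511, 218.60537988],
       [  0.        ,   0.        ,   1.        ]]), 'k1': -0.02174323846115534, 'xyz': array([ 0.38997688, -0.00475712,  1.29796873]), 'orientation': array([ 0.71345913,  0.0506916 , -0.04052698, -0.69768474])}
[0.12816439 0.50887199 0.20734216] [-1.75445519e-04  1.23100781e-01  9.92394027e-01 -5.11094560e-04] 0.1 0.9989272585519086
```

View pics/scene0.png

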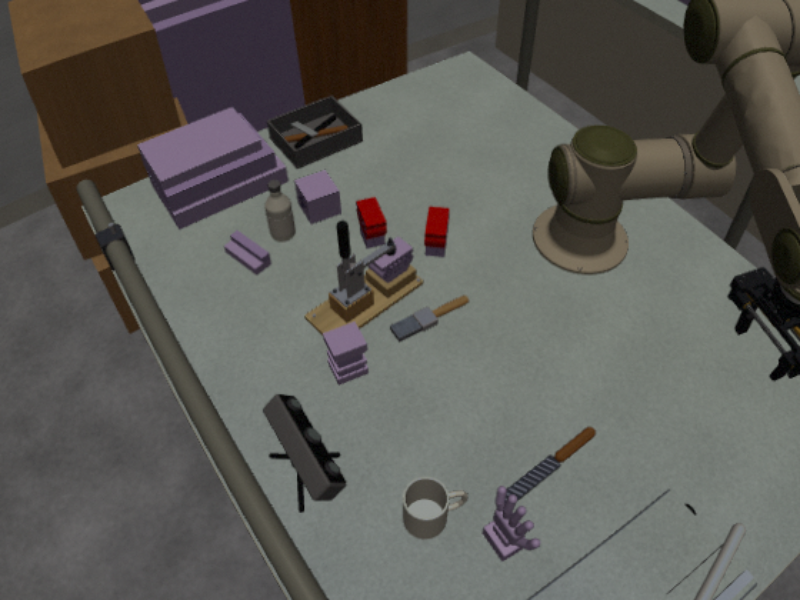

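View pics/top0.png

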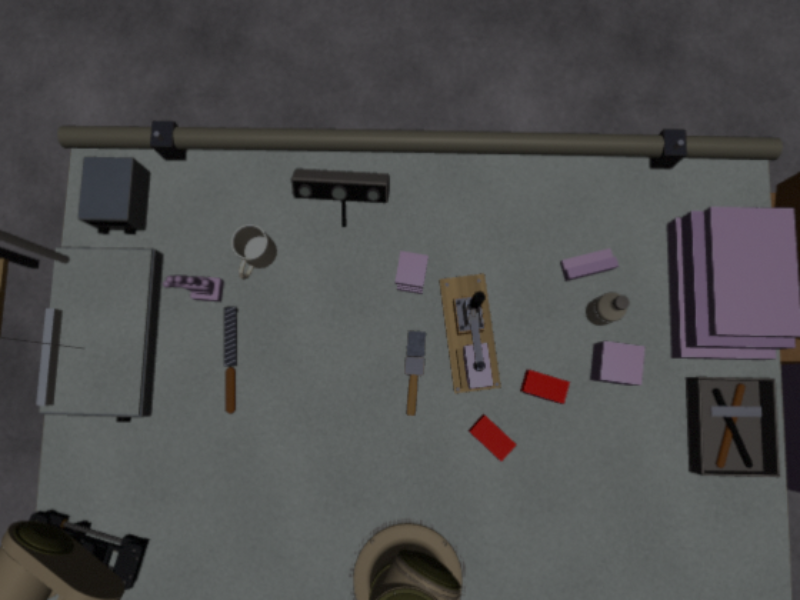

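The scene view shows the clamp and the lilac capital in its nest at about (380,265), with the lever grip at (343,238). The scanner is at (305,448). In the top view the nest is at (478,365), the lever at (477,300) and the scanner at (340,187). Three things could be the capital: the lilac one at (478,365) in the nest, and two red ones at (545,386) and (493,437). The lilac one fits, because it sits in the nest under the clamp pad.

```bash
python3 - <<'E'
from h import *
for n in('scene','top'):
    f=np.load(n+'.npz');p,d=f['p'],f['d'];P=cloud(n,d);z=P[...,2]
    hsv=cv2.cvtColor(p,cv2.COLOR_BGR2HSV)
    tb=(d>0)&(np.abs(z)<.01)&(np.abs(P[...,1])<.4)&(P[...,0]>.3)&(P[...,0]<.7)
    print(n,'table z',np.median(z[tb]),z[tb].std())
    roi=(d>0)&(P[...,0]>.38)&(P[...,0]<.75)&(P[...,1]<-.05)&(P[...,1]>-.28)
    wood=roi&(hsv[...,0]>8)&(hsv[...,0]<28)&(hsv[...,1]>70)
    for a,b in((.006,.02),(.032,.05)):
        m=wood&(z>a)&(z<b); q=P[m][:,:2].astype(np.float32)*1000
        if len(q)>20:
            r=cv2.minAreaRect(q);print('wood',a,len(q),r,np.median(P[m][:,2]));print(cv2.boxPoints(r))
    li=(hsv[...,0]>120)&(hsv[...,0]<165)&(hsv[...,1]>25)&roi&(z>.06)&(z<.13)
    k,l,st,c=cv2.connectedComponentsWithStats(li.astype(np.uint8))
    for i in range(1,k):
        if st[i,4]>30:
            m=(l==i)&(z>np.percentile(z[l==i],60)-.005); print('lilac',c[i],st[i,4],np.median(P[m],0),cv2.minAreaRect(P[m][:,:2].astype(np.float32)*1000))
    # lever: highest
    m=roi&(z>.19)&(z<.28); print('high',m.sum(),P[m].min(0),P[m].max(0),P[m].mean(0))
    sc=(d>0)&(P[...,0]>.65)&(P[...,0]<.95)&(P[...,1]>.0)&(P[...,1]<.35)&(z>.06)&(z<.2)
    q=P[sc];print('scan',sc.sum(),q.min(0),q.max(0),cv2.minAreaRect(q[:,:2].astype(np.float32)*1000))
    u=P[roi|sc]
f=np.load('top.npz');p=f['p']
a=cv2.resize(p[180:290,290:400],(600,600),interpolation=cv2.INTER_CUBIC); cv2.imwrite('pics/topc.png',cv2.convertScaleAbs(a,alpha=1.5))
a=cv2.resize(p[105:165,195:285],(780,520),interpolation=cv2.INTER_CUBIC); b=cv2.imwrite('pics/sctop.png',cv2.convertScaleAbs(a,alpha=1.8))
E
```

```text
scene table z 0.001453606457350598 0.0025346175538857453
wood 0.006 836 ((516.75732421875, -120.08279418945312), (249.9361114501953, 101.2168197631836), 8.12370491027832) 0.014004113062886736
[[ 385.89178   -87.64156 ]
 [ 400.19476  -187.84271 ]
 [ 647.62286  -152.52402 ]
 [ 633.3199    -52.322876]]
wood 0.032 335 ((493.63250732421875, -124.21290588378906), (190.45068359375, 74.24933624267578), 7.69112491607666) 0.042676027187801946
[[ 394.29532 -100.16647]
 [ 404.23233 -173.74786]
 [ 592.9697  -148.25934]
 [ 583.0327   -74.67795]]
lilac [274.68848758 181.59367946] 443 [ 0.43520317 -0.1200807   0.10187865] ((445.8613586425781, -123.38365173339844), (99.30091857910156, 45.74324417114258), 16.350675582885742)
high 171 [ 0.54379557 -0.12552167  0.19007236] [ 0.56628487 -0.1021427   0.26198385] [ 0.55719269 -0.11006258  0.23134951]
scan 5052 [6.50780652e-01 2.48495012e-04 6.01251900e-02] [0.94864459 0.34997658 0.13741503] ((799.7208862304688, 175.10336303710938), (297.8585510253906, 349.7287902832031), 0.003724796464666724)
top table z -0.00010666320043795086 0.0028348665604763924
wood 0
[... 265 characters left out ...]
308594, -123.35306549072266), (187.74623107910156, 71.697998046875), 8.987202644348145) 0.041321147120102264
[[ 396.3739  -102.60846]
 [ 407.5741  -173.42624]
 [ 593.01544 -144.09767]
 [ 581.81525  -73.27989]]
lilac [333.80051151 257.00255754] 391 [ 0.43476585 -0.12957525  0.09998933] ((441.4500732421875, -130.6544952392578), (83.56149291992188, 44.55795669555664), 8.363768577575684)
high 92 [ 0.54526432 -0.12489228  0.19080619] [ 0.56472875 -0.10400054  0.26360791] [ 0.55329557 -0.11300925  0.24519408]
scan 3375 [6.50082583e-01 1.69702188e-05 6.00163888e-02] [0.9499741  0.34990864 0.13620508] ((800.1138916015625, 175.2027130126953), (349.9485778808594, 299.4205017089844), 89.88516998291016)
```

View pics/topc.png

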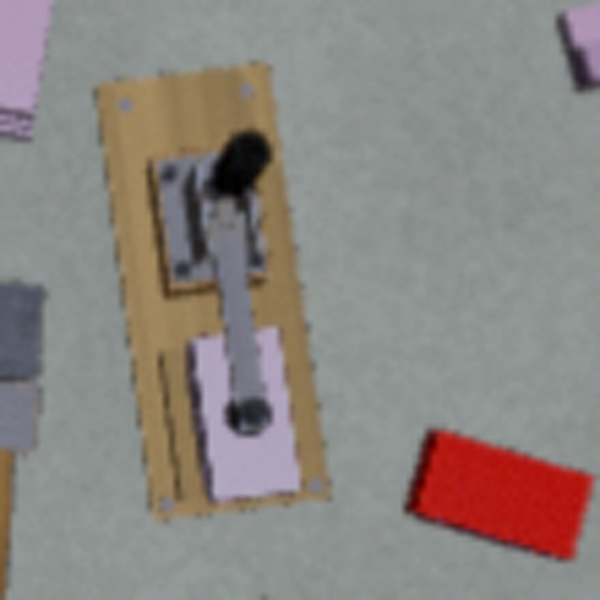

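View pics/sctop.png

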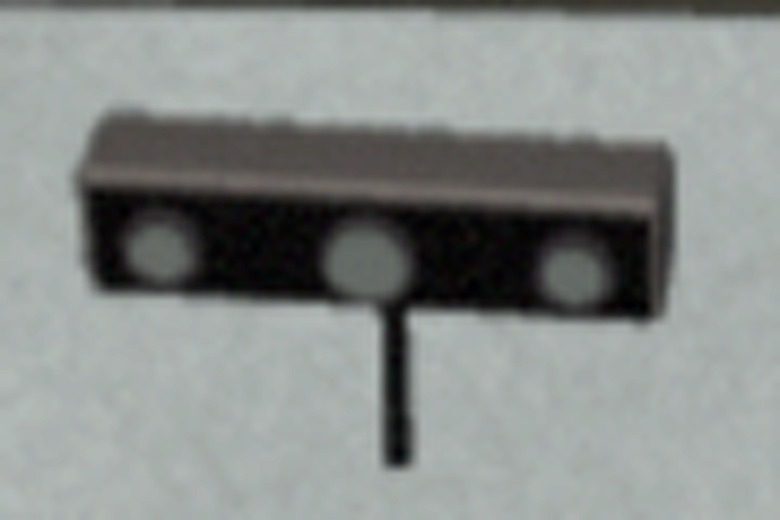

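The crop confirms it. The lilac capital, top centred at crop (245,412), sits under the pad, and the red one is off to the side at (500,495). The scanner's middle lens is at crop (366,260), about top pixel (237,135).

```bash
python3 - <<'E'
from h import *
for n in ('top','scene'):
    f=np.load(n+'.npz');p,d=f['p'],f['d'];P=cloud(n,d)
    if n=='top':
        for c in((366,260),(163,250),(574,272)):
            u,v=195+c[0]*90/780,105+c[1]*60/520
            w=P[int(v)-2:int(v)+3,int(u)-2:int(u)+3].reshape(-1,3); print('lens',u,v,np.median(w,0))
    x0=np.array([.79,.12,.115])
    m=(d>0)&(np.linalg.norm(P-x0,axis=-1)<.14)&(P[...,2]>.085)
    # dark face
    g=p.max(-1); fm=m&(g<45)
    q=P[fm]; 
    for _ in range(3):
        c=q.mean(0); nv=np.linalg.svd(q-c)[2]; r=(q-c)@nv[2]; q=q[np.abs(r)<.006]
    N=nv[2]*np.sign(nv[2][2]); print(n,len(q),'c',c,'n',N,'elev',np.degrees(np.arcsin(N[2])),'yaw',np.degrees(np.arctan2(N[1],N[0])),'long',nv[0],np.ptp((q-c)@nv[0]),np.ptp((q-c)@nv[1]))
    q=P[m]; print(cv2.minAreaRect(q[:,:2].astype(np.float32)*1000),len(q),q[:,2].max())
# stack etc heights near
f=np.load('top.npz');P=cloud('top',f['d'])
for nm,u,v in(('mug',250,245),('stack',412,268),('block',622,362),('bottle',620,302)): print(nm,P[int(v*.7),int(u*.7)])
E
```

```text
lens 237.23076923076923 135.0 [0.78592086 0.15849156 0.12072597]
lens 213.80769230769232 133.84615384615384 [0.79032409 0.22879198 0.12170008]
lens 261.2307692307692 136.3846153846154 [0.78365133 0.08820229 0.1209389 ]
top 500 c [0.79205177 0.1578444  0.11675028] n [-0.70103313  0.02028477  0.71284015] elev 45.46647021297586 yaw 178.34257826365655 long [-0.04733209 -0.99871469 -0.01812841] 0.19610191464688964 0.04504224252543622
((852.0606079101562, 156.64346313476562), (200.54832458496094, 150.3505401611328), 87.85868835449219) 1442 0.13620507506384683
scene 521 c [0.79318265 0.16396704 0.1199986 ] n [-0.76978595  0.04243112  0.63689026] elev 39.56032262498389 yaw 176.84501105696472 long [-0.03799769 -0.99906478  0.02063361] 0.1979700240431755 0.04506866362139024
((851.5370483398438, 157.45526123046875), (199.63851928710938, 153.31781005859375), 88.87081146240234) 1990 0.13741503300516977
mug [0.70198989 0.36666116 0.00810214]
stack [0.63776697 0.00626348 0.1032189 ]
block [ 0.45712574 -0.4264962   0.07281342]
bottle [ 0.56834511 -0.39844973  0.15385121]
```

>>> jog_arm:
  commands:
    - [0, 0, -1, -0.75]
    - [0, 0, -1, -0.75]
    - [0, 0, -1, -0.75]
    - [0, 0, -1, -0.75]
    - [0, 0, -1, -0.75]
    - [0, 0, 0, 0]
  fingers: 0
  force: 20

```text
time_s: 0.6
ee_pos: [0.1287, 0.51, 0.3631]
ee_rot: [0.002, -0.075, 0.997, 0.004]
force: [-0.4, 0.6, 0.2]
opening: 0.571
grip_force: 0.0
```

```bash
cat >> h.py <<'E'
NX=np.array([.9895,.1446]); NY=np.array([-.1446,.9895]); N0=np.array([.4424,-.1309])
def nest(x,z,y=0): return np.r_[N0+NX*x+NY*y,z]
def plan(*pts,yaw=None):
    s=telemetry.sense(); Rm=rot(s['ee_rot']); p=np.array(s['ee_pos'])
    ya=np.degrees(np.arctan2(*Rm.as_matrix()[:2,1][::-1]))
    print('t',s['time_s'],'pos',p.round(4),'yaw y',ya.round(2),'tilt',Rm.as_matrix()[:,2].round(3),'F',np.array(s['force']).round(1),'op',round(s['opening'],3),'gf',round(s['grip_force'],1),'q',np.array(s['q']).round(2))
    for t in pts:
        print('to',np.round(t,4),'units',(Rm.inv().apply(t-p)/.03).round(2)); p=t
    if yaw is not None: print('turn',round(-(yaw-ya)/6,2))
E
python3 -c "
from h import *
plan(nest(.075,.35),nest(.075,.222),yaw=98.3)"
```

```text
t 0.6 pos [0.1287 0.51   0.3631] yaw y 98.58 tilt [ 0.004  0.008 -1.   ] F [-0.4  0.6  0.2] op 0.571 gf 0.0 q [ 1.1   0.26  1.18  0.    1.7  -0.62]
to [ 0.5166 -0.1201  0.35  ] units [ -9.65 -22.7    0.33]
to [ 0.5166 -0.1201  0.222 ] units [ 0.02 -0.03  4.27]
turn 0.05
```

>>> jog_arm:
  commands:
    - [-0.4, -0.95, 0, 0]
    - [-0.4, -0.95, 0, 0]
    - [-0.4, -0.95, 0, 0]
    - [-0.4, -0.95, 0, 0]
    - [-0.4, -0.95, 0, 0]
    - [-0.4, -0.95, 0, 0]
    - [-0.4, -0.95, 0, 0]
    - [-0.4, -0.95, 0, 0]

```text
time_s: 1.27
ee_pos: [0.2566, 0.296, 0.3571]
ee_rot: [-0.0, -0.073, 0.997, -0.0]
force: [0.5, 1.1, 0.1]
opening: 0.004
grip_force: 0.0
```

>>> jog_arm:
  commands:
    - [-0.4, -0.95, 0, 0]
    - [-0.4, -0.95, 0, 0]
    - [-0.4, -0.95, 0, 0]
    - [-0.4, -0.95, 0, 0]
    - [-0.4, -0.95, 0, 0]
    - [-0.4, -0.95, 0, 0]
    - [-0.4, -0.95, 0, 0]
    - [-0.4, -0.95, 0, 0]

```text
time_s: 1.93
ee_pos: [0.3849, 0.0844, 0.3571]
ee_rot: [-0.0, -0.072, 0.997, 0.0]
force: [0.2, 0.2, -0.4]
opening: 0.002
grip_force: 0.0
```

>>> jog_arm:
  commands:
    - [-0.4, -0.95, 0, 0]
    - [-0.4, -0.95, 0, 0]
    - [-0.4, -0.95, 0, 0]
    - [-0.4, -0.95, 0, 0]
    - [-0.4, -0.95, 0, 0]
    - [-0.4, -0.95, 0, 0]
    - [-0.4, -0.95, 0, 0]
    - [0, 0, 0, 0]

```text
time_s: 2.6
ee_pos: [0.4979, -0.1031, 0.3553]
ee_rot: [-0.002, -0.071, 0.997, 0.0]
force: [-0.5, -0.2, -0.6]
opening: 0.005
grip_force: 0.0
```

```bash
python3 -c "
from h import *
plan(nest(.075,.30),nest(.075,.222),yaw=98.3)"
```

```text
t 2.6 pos [ 0.4979 -0.1031  0.3553] yaw y 98.11 tilt [-0.003  0.001 -1.   ] F [-0.5 -0.2 -0.6] op 0.005 gf 0.0 q [-0.43  0.22  1.24 -0.    1.68 -2.15]
to [ 0.5166 -0.1201  0.3   ] units [-0.54 -0.65  1.84]
to [ 0.5166 -0.1201  0.222 ] units [-0.01 -0.    2.6 ]
turn -0.03
```

>>> jog_arm:
  commands:
    - [-0.27, -0.33, 0.7, 0]
    - [-0.27, -0.33, 0.8, 0]
    - [0, 0, 1, 0]
    - [0, 0, 1, 0]
    - [0, 0, 0.9, 0]
    - [0, 0, 0, 0]
    - [0, 0, 0, 0]

```text
time_s: 3.18
ee_pos: [0.5151, -0.1162, 0.2255]
ee_rot: [-0.001, -0.073, 0.997, 0.001]
force: [0.0, 0.5, 0.5]
opening: 0.003
grip_force: 0.0
```

```bash
python3 -c "
from h import *
H=np.array([.115,.134]);P=[]
for ph in (0,.2,.4,.6,.8,1,1.2,1.4,1.55,1.68):
    r=.09; e=H+r*np.array([np.sin(ph),np.cos(ph)])+.011*np.array([-np.cos(ph),np.sin(ph)])
    P.append(nest(e[0]-.009,e[1]))
plan(*P,yaw=98.3)"
```

```text
t 3.1833 pos [ 0.5151 -0.1162  0.2255] yaw y 98.34 tilt [-0.002  0.001 -1.   ] F [0.  0.5 0.5] op 0.003 gf 0.0 q [-0.44  0.31  1.46  0.    1.38 -2.16]
to [ 0.5364 -0.1172  0.224 ] units [-0.7  -0.14  0.05]
to [ 0.5543 -0.1145  0.2244] units [-0.6  -0.   -0.01]
to [ 0.5719 -0.112   0.2212] units [-0.59 -0.    0.11]
to [ 0.5886 -0.1095  0.2145] units [-0.56 -0.    0.22]
to [ 0.6036 -0.1073  0.2046] units [-0.51 -0.    0.33]
to [ 0.6163 -0.1055  0.1919] units [-0.43 -0.    0.42]
to [ 0.6263 -0.104   0.1769] units [-0.34 -0.    0.5 ]
to [ 0.6332 -0.103   0.1601] units [-0.23 -0.    0.56]
to [ 0.6361 -0.1026  0.1469] units [-0.1  -0.    0.44]
to [ 0.637  -0.1025  0.1351] units [-0.03 -0.    0.39]
turn 0.01
```

>>> jog_arm:
  commands:
    - [-0.35, -0.15, 0.05, 0]
    - [-0.35, 0, 0, 0]
    - [-0.3, 0, 0, 0]
    - [-0.3, 0, 0, 0]
    - [-0.3, 0, 0.05, 0]
    - [-0.3, 0, 0.05, 0]
    - [-0.28, 0, 0.1, 0]
    - [-0.28, 0, 0.1, 0]

```text
time_s: 3.85
ee_pos: [0.5903, -0.1103, 0.217]
ee_rot: [0.001, -0.073, 0.997, -0.001]
force: [-1.3, -0.8, 1.2]
opening: 0.007
grip_force: 0.8
```

>>> jog_arm:
  commands:
    - [-0.25, 0, 0.15, 0]
    - [-0.25, 0, 0.2, 0]
    - [-0.22, 0, 0.2, 0]
    - [-0.22, 0, 0.2, 0]
    - [-0.17, 0, 0.25, 0]
    - [-0.17, 0, 0.25, 0]
    - [0, 0, 0, 0]

```text
time_s: 4.43
ee_pos: [0.6272, -0.1043, 0.1755]
ee_rot: [-0.001, -0.073, 0.997, 0.001]
force: [-0.5, 0.4, -0.3]
opening: 0.002
grip_force: 0.0
```

```bash
python3 -c "
from h import *
H=np.array([.115,.134]);P=[]
for ph in (1.2,1.4,1.55,1.68):
    r=.09; e=H+r*np.array([np.sin(ph),np.cos(ph)])+.011*np.array([-np.cos(ph),np.sin(ph)])
    P.append(nest(e[0]-.009,e[1]))
plan(*P,yaw=98.3)"
```

```text
t 4.4333 pos [ 0.6272 -0.1043  0.1755] yaw y 98.37 tilt [-0.003  0.001 -1.   ] F [-0.5  0.4 -0.3] op 0.002 gf 0.0 q [-0.35  0.59  1.17  0.    1.39 -2.07]
to [ 0.6263 -0.104   0.1769] units [ 0.03  0.01 -0.05]
to [ 0.6332 -0.103   0.1601] units [-0.23 -0.    0.56]
to [ 0.6361 -0.1026  0.1469] units [-0.1  -0.    0.44]
to [ 0.637  -0.1025  0.1351] units [-0.03 -0.    0.39]
turn 0.01
```

>>> jog_arm:
  commands:
    - [-0.12, 0, 0.28, 0]
    - [-0.1, 0, 0.28, 0]
    - [-0.1, 0, 0.22, 0]
    - [0, 0, 0.22, 0]
    - [0, 0, 0.2, 0]
    - [0, 0, 0.2, 0]
    - [0, 0, 0.1, 0]
    - [0, 0, 0, 0]

```text
time_s: 5.1
ee_pos: [0.6363, -0.1032, 0.1319]
ee_rot: [-0.001, -0.073, 0.997, 0.0]
force: [0.7, -0.6, 1.0]
opening: 0.008
grip_force: 0.0
```

```bash
python3 -c "
from h import *
plan(nest(.2,.14))
p,d=snap('scene')
a=cv2.resize(p[120:300,180:380],(780,600*700//700),interpolation=cv2.INTER_CUBIC); cv2.imwrite('pics/lev.png',cv2.convertScaleAbs(a,alpha=1.5))"
```

```text
t 5.1 pos [ 0.6363 -0.1032  0.1319] yaw y 98.36 tilt [-0.001  0.    -1.   ] F [ 0.7 -0.6  1. ] op 0.008 gf 0.0 q [-0.34  0.64  1.2  -0.    1.3  -2.06]
to [ 0.6403 -0.102   0.14  ] units [-0.14  0.02 -0.27]
```

View pics/lev.png

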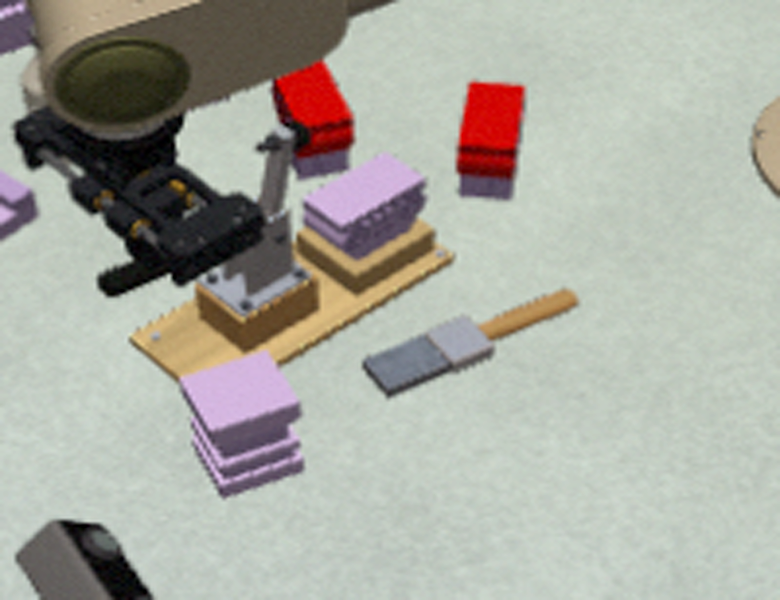

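The view shows the lever level under the fingers at crop (135,275) and the hold-down arm upright at (280,165). The capital still stands in the nest at (365,200).

>>> jog_arm:
  commands:
    - [0, 0, -1, 0]
    - [0, 0, -1, 0]
    - [0, 0, -1, 0]
    - [0, 0, -1, 0]
    - [0, 0, -0.8, 0]
    - [0.6, 0, 0, 0]
    - [0.9, 0, 0, 0]
    - [0.9, 0, 0, 0]

```text
time_s: 5.82
ee_pos: [0.5645, -0.1137, 0.2768]
ee_rot: [0.0, -0.073, 0.997, -0.0]
force: [1.0, 0.2, 0.8]
opening: 0.006
grip_force: 0.0
```

>>> jog_arm:
  commands:
    - [0.9, 0, 0, 0]
    - [0.9, 0, 0, 0]
    - [0.9, 0, 0, 0]
    - [0.9, 0, 0, 0]
    - [0.5, 0, 0, 0]
    - [0, 0, 0, 0]
    - [0, 0, 0, 0]
  fingers: 1

```text
time_s: 6.4
ee_pos: [0.4438, -0.1318, 0.2774]
ee_rot: [0.001, -0.072, 0.997, -0.0]
force: [-0.1, -0.2, -0.5]
opening: 0.513
grip_force: 0.0
```

```bash
python3 -c "
from h import *
plan(nest(0,.2),nest(0,.069),yaw=98.3)
p,d=snap('top')
P=cloud('top',d);z=P[...,2];hsv=cv2.cvtColor(p,cv2.COLOR_BGR2HSV)
m=(d>0)&(hsv[...,0]>8)&(hsv[...,0]<28)&(hsv[...,1]>70)&(z>.032)&(z<.05)&(abs(P[...,0]-.45)<.1)&(abs(P[...,1]+.12)<.1)
print(m.sum(),P[m].min(0),P[m].max(0))
p,d=snap('scene');P=cloud('scene',d);z=P[...,2];hsv=cv2.cvtColor(p,cv2.COLOR_BGR2HSV)
li=(hsv[...,0]>120)&(hsv[...,0]<165)&(hsv[...,1]>25)&(abs(z-.1)<.005)&(np.hypot(P[...,0]-.442,P[...,1]+.131)<.07)
print(li.sum(),cv2.minAreaRect(P[li][:,:2].astype(np.float32)*1000),np.median(z[li]))
a=cv2.resize(p[130:270,200:380],(780,606),interpolation=cv2.INTER_CUBIC)[:600]; cv2.imwrite('pics/pre.png',cv2.convertScaleAbs(a,alpha=1.5))"
```

```text
t 6.4 pos [ 0.4438 -0.1318  0.2774] yaw y 98.31 tilt [ 0.001 -0.001 -1.   ] F [-0.1 -0.2 -0.5] op 0.513 gf 0.0 q [-0.54  0.13  1.55  0.    1.46 -2.26]
to [ 0.4424 -0.1309  0.2   ] units [0.05 0.04 2.58]
to [ 0.4424 -0.1309  0.069 ] units [0.   0.   4.37]
turn 0.0
43 [ 0.39804235 -0.1718243   0.0344508 ] [ 0.53833431 -0.08909648  0.04787131]
323 ((440.22479248046875, -131.6761474609375), (87.2071762084961, 48.12858963012695), 8.139205932617188) 0.10160999138622184
```

View pics/pre.png

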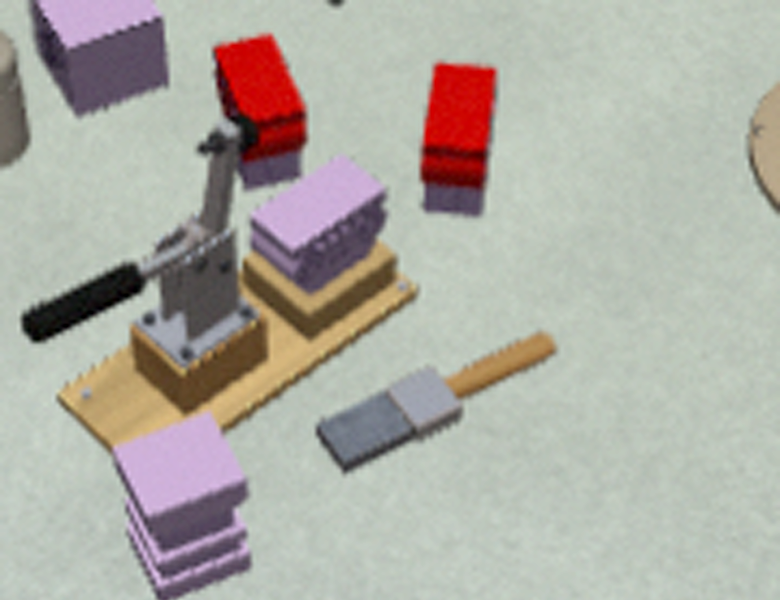

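The lever is fully open, its grip at crop (85,300), and the hold-down arm is clear. The capital's top, at (318,205), is free and still in the nest.

>>> jog_arm:
  commands:
    - [0.06, 0, 0.9, 0]
    - [0, 0, 0.9, 0]
    - [0, 0, 0.9, 0]
    - [0, 0, 0.9, 0]
    - [0, 0, 0.9, 0]
    - [0, 0, 0.9, 0]
    - [0, 0, 0.8, 0]
    - [0, 0, 0.75, 0]
  fingers: 1

```text
time_s: 7.17
ee_pos: [0.4424, -0.1315, 0.0665]
ee_rot: [-0.0, -0.073, 0.997, 0.0]
force: [0.1, -0.1, -0.6]
opening: 1.001
grip_force: 0.0
```

>>> jog_arm:
  commands:
    - [0, 0, 0, 0]
    - [0, 0, 0, 0]

```text
time_s: 7.33
ee_pos: [0.4423, -0.1316, 0.0679]
ee_rot: [-0.001, -0.073, 0.997, 0.001]
force: [0.0, -0.9, 0.0]
opening: 1.0
grip_force: 0.0
```

>>> jog_arm:
  commands:
    - [0, 0, 0, 0]
    - [0, 0, 0, 0]
    - [0, 0, 0, 0]
    - [0, 0, 0, 0]
    - [0, 0, 0, 0]
    - [0, 0, 0, 0]
  fingers: 0
  force: 4

```text
time_s: 7.83
ee_pos: [0.4421, -0.132, 0.0686]
ee_rot: [0.0, -0.073, 0.997, -0.0]
force: [0.1, 0.5, -0.5]
opening: 0.569
grip_force: 0.0
```

```bash
python3 -c "
from h import *
plan(nest(0,.069),yaw=98.3)"
```

```text
t 7.8333 pos [ 0.4421 -0.132   0.0686] yaw y 98.36 tilt [ 0. -0. -1.] F [ 0.1  0.5 -0.5] op 0.569 gf 0.0 q [-0.54  0.35  1.86 -0.    0.94 -2.26]
to [ 0.4424 -0.1309  0.069 ] units [-0.01  0.03 -0.01]
turn 0.01
```

>>> jog_arm:
  commands:
    - [0, 0, 0, 0]
    - [0, 0, 0, 0]
    - [0, 0, 0, 0]

```text
time_s: 8.08
ee_pos: [0.4421, -0.132, 0.0685]
ee_rot: [0.0, -0.073, 0.997, -0.0]
force: [-0.6, -1.0, 0.9]
opening: 0.516
grip_force: 4.0
```

>>> jog_arm:
  commands:
    - [0, 0, -0.25, 0]
    - [0, 0, -0.25, 0]
    - [0, 0, 0, 0]

```text
time_s: 8.33
ee_pos: [0.4427, -0.1323, 0.0849]
ee_rot: [0.001, -0.073, 0.997, -0.001]
force: [-0.0, 0.5, -0.2]
opening: 0.518
grip_force: 4.0
```

```bash
python3 -c "
from h import *
E=np.array([-.0295,.042]);s=.061;P=[]
for t in np.radians([0,10,20,30,40,50,54]):
    g=E+s*np.array([-np.sin(t),np.cos(t)])+.028*np.array([np.cos(t),np.sin(t)]); P.append(nest(g[0],g[1]-.019))
plan(*P,yaw=98.3)
p,d=snap('scene');P=cloud('scene',d)
a=cv2.resize(p[130:270,200:380],(780,606),interpolation=cv2.INTER_CUBIC)[:600]; cv2.imwrite('pics/grip.png',cv2.convertScaleAbs(a,alpha=1.5))"
```

```text
t 8.3333 pos [ 0.4427 -0.1323  0.0849] yaw y 98.37 tilt [ 0.002 -0.001 -1.   ] F [-0.   0.5 -0.2] op 0.518 gf 4.0 q [-0.54  0.32  1.84  0.    0.98 -2.26]
to [ 0.4409 -0.1311  0.084 ] units [0.05 0.05 0.03]
to [ 0.43   -0.1327  0.0879] units [ 0.37  0.   -0.13]
to [ 0.4186 -0.1344  0.0899] units [ 0.38  0.   -0.07]
to [ 0.407  -0.1361  0.0898] units [0.39 0.   0.  ]
to [ 0.3956 -0.1377  0.0877] units [0.38 0.   0.07]
to [ 0.3848 -0.1393  0.0837] units [0.37 0.   0.13]
to [ 0.3807 -0.1399  0.0815] units [0.14 0.   0.07]
turn 0.01
```

View pics/grip.png

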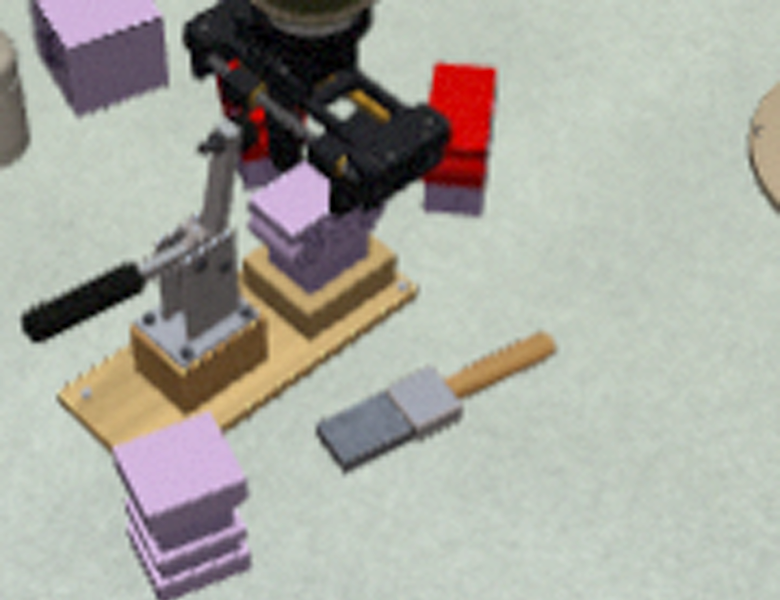

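The capital is held between the fingers and lifted about 15 mm, its tenon visible at crop (320,255). Next I tilt it over the nest's rim.

>>> jog_arm:
  commands:
    - [0.15, 0.02, 0, 0]
    - [0.15, 0.02, -0.05, 0]
    - [0.15, 0, -0.05, 0]
    - [0.19, 0, -0.04, 0]
    - [0.19, 0, -0.03, 0]
    - [0.2, 0, 0, 0]
    - [0.2, 0, 0, 0]
    - [0, 0, 0, 0]

```text
time_s: 9.05
ee_pos: [0.4043, -0.1361, 0.0884]
ee_rot: [-0.0, -0.073, 0.997, 0.0]
force: [0.3, 0.0, -0.0]
opening: 0.506
grip_force: 4.0
```

```bash
python3 -c "
from h import *
E=np.array([-.0295,.042]);s=.061;P=[]
for t in np.radians([30,40,50,54]):
    g=E+s*np.array([-np.sin(t),np.cos(t)])+.028*np.array([np.cos(t),np.sin(t)]); P.append(nest(g[0],g[1]-.019))
plan(*P,yaw=98.3)
p,d=snap('scene');P=cloud('scene',d)
a=cv2.resize(p[130:270,200:380],(780,606),interpolation=cv2.INTER_CUBIC)[:600]; cv2.imwrite('pics/tilt.png',cv2.convertScaleAbs(a,alpha=1.5))"
```

```text
t 9.05 pos [ 0.4043 -0.1361  0.0884] yaw y 98.33 tilt [-0.  0. -1.] F [ 0.3  0.  -0. ] op 0.506 gf 4.0 q [-0.6   0.25  1.93 -0.    0.96 -2.32]
to [ 0.407  -0.1361  0.0898] units [-0.09 -0.01 -0.05]
to [ 0.3956 -0.1377  0.0877] units [0.38 0.   0.07]
to [ 0.3848 -0.1393  0.0837] units [0.37 0.   0.14]
to [ 0.3807 -0.1399  0.0815] units [0.14 0.   0.07]
turn 0.0
```

View pics/tilt.png

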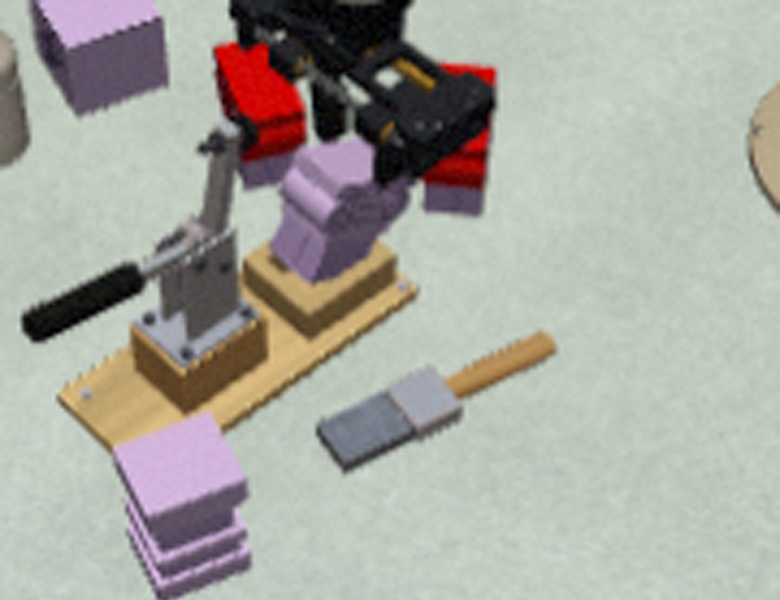

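It is tilting over the rim as intended, about 30° so far. I continue.

>>> jog_arm:
  commands:
    - [0.15, 0, 0.02, 0]
    - [0.15, 0, 0.03, 0]
    - [0.15, 0, 0.04, 0]
    - [0.15, 0, 0.05, 0]
    - [0.15, 0, 0.06, 0]
    - [0.1, 0, 0.05, 0]
    - [0, 0, 0, 0]
    - [0, 0, 0, 0]

```text
time_s: 9.77
ee_pos: [0.38, -0.1399, 0.0809]
ee_rot: [-0.0, -0.073, 0.997, 0.0]
force: [-0.0, 0.0, -0.5]
opening: 0.113
grip_force: 0.0
```

>>> jog_arm:
  commands:
    - [0, 0, 0, 0]
    - [0, 0, 0, 0]
    - [0, 0, -0.3, 0]
    - [0, 0, -0.6, 0]
    - [0, 0, -0.9, 0]
    - [0, 0, -0.9, 0]
    - [0, 0, -0.9, 0]
    - [0, 0, -0.9, 0]
  force: 15

```text
time_s: 10.43
ee_pos: [0.38, -0.1396, 0.2174]
ee_rot: [0.0, -0.073, 0.997, -0.0]
force: [0.1, -0.4, -0.3]
opening: 0.004
grip_force: 0.0
```

>>> jog_arm:
  commands:
    - [0, 0, -0.9, 0]
    - [0, 0, -0.9, 0]
    - [0, 0, -0.5, 0]
    - [0, 0, 0, 0]

```text
time_s: 10.77
ee_pos: [0.381, -0.1403, 0.2877]
ee_rot: [0.002, -0.073, 0.997, -0.002]
force: [0.9, -1.3, 0.4]
opening: 0.004
grip_force: 0.0
```

```bash
python3 -c "
from h import *
plan(yaw=87.5)
p,d=snap('scene')
a=cv2.resize(p[80:220,210:390],(780,606),interpolation=cv2.INTER_CUBIC)[:600]; cv2.imwrite('pics/up.png',cv2.convertScaleAbs(a,alpha=1.5))
for n in('scene','top'):
    p,d=snap(n);P=cloud(n,d);hsv=cv2.cvtColor(p,cv2.COLOR_BGR2HSV)
    li=(d>0)&(hsv[...,0]>120)&(hsv[...,0]<165)&(hsv[...,1]>25)&(P[...,2]>.13)&(np.hypot(P[...,0]-.39,P[...,1]+.14)<.12)
    q=P[li];L=np.c_[(q[:,:2]-N0)@NX,(q[:,:2]-N0)@NY,q[:,2]];print(n,len(q),L.min(0),L.max(0))
    np.save(n+'_L.npy',np.c_[L,np.argwhere(li)])
"
```

```text
t 10.7667 pos [ 0.381  -0.1403  0.2877] yaw y 98.38 tilt [ 0.005 -0.003 -1.   ] F [ 0.9 -1.3  0.4] op 0.004 gf 0.0 q [-0.64 -0.01  1.67 -0.    1.48 -2.36]
turn 1.81
scene 339 [-0.09679764 -0.08918383  0.13017731] [0.063288   0.09644724 0.4835534 ]
top 14 [-0.04020162 -0.08592986  0.21996543] [0.06123997 0.06178825 0.56894051]
```

View pics/up.png

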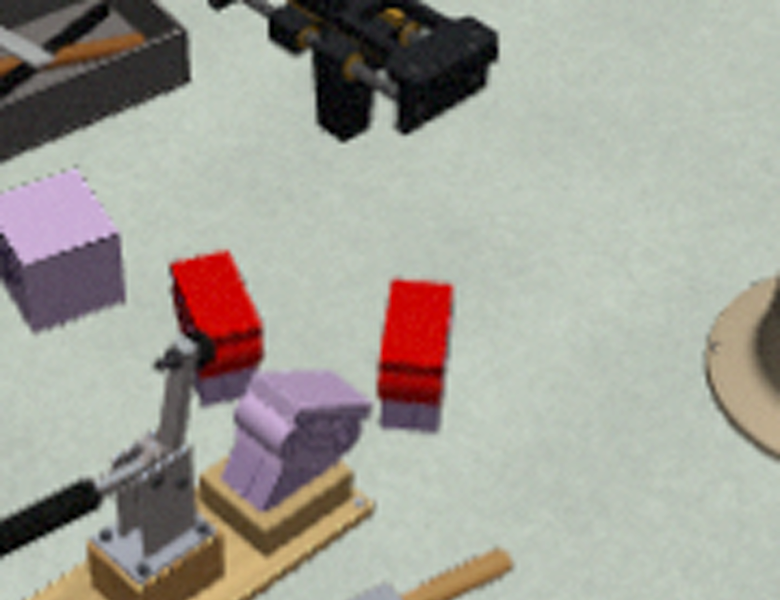

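The capital slipped out of the pads. It now leans about 30° in the nest, at crop (300,430), top towards the robot. Fingers empty at (370,100). I'll measure its lean and grip it again.

```bash
python3 - <<'E'
from h import *
from scipy.optimize import least_squares
pts={}
for n in('scene','top'):
    p,d=snap(n);P=cloud(n,d);hsv=cv2.cvtColor(p,cv2.COLOR_BGR2HSV)
    li=(d>0)&(hsv[...,0]>120)&(hsv[...,0]<165)&(hsv[...,1]>20)&(P[...,2]>.035)&(P[...,2]<.16)&(np.hypot(P[...,0]-.43,P[...,1]+.13)<.09)
    q=P[li];L=np.c_[(q[:,:2]-N0)@NX,(q[:,:2]-N0)@NY,q[:,2]];L=L[np.abs(L[:,1])<.035]; pts[n]=L
    print(n,len(L),L.min(0).round(3),L.max(0).round(3))
# model SDF: union of boxes/cylinders extruded in y (2D profile) in capital xz frame
def box(x,z,hx,z0,z1):
    dx=np.abs(x)-hx; dz=np.abs(z-(z0+z1)/2)-(z1-z0)/2
    return np.hypot(np.maximum(dx,0),np.maximum(dz,0))+np.minimum(np.maximum(dx,dz),0)
def prof(x,z):
    return np.minimum.reduce([box(x,z,.028,0,.043),box(x,z,.033,.036,.074),box(x,z,.043,.074,.088),np.hypot(np.abs(x)-.028,z-.059)-.016])
A=np.vstack(list(pts.values()))
def res(v,ret=False):
    x0,z0,t,y0,ps=v
    X,Y,Z=A.T; X=X+ps*Y; dx,dz=X-x0,Z-z0
    # capital z dir=(-sin t,cos t), x dir=(cos t,sin t)
    x=dx*np.cos(t)+dz*np.sin(t); z=-dx*np.sin(t)+dz*np.cos(t)
    d2=prof(x,z); dy=np.abs(Y-y0-ps*0)-.023
    return np.where((d2>0)|(dy>0),np.hypot(np.maximum(d2,0),np.maximum(dy,0)),np.maximum(d2,dy))
best=None
for t in np.radians([10,20,30,40,50]):
  for x0 in(0,.015):
    r=least_squares(res,[x0,.03,t,0,0],loss='soft_l1',f_scale=.003)
    if best is None or r.cost<best.cost: best=r
v=best.x;print('x0,z0',v[:2].round(4),'tilt',np.degrees(v[2]),'y',v[3],'psi',np.degrees(v[4]),'rms',np.sqrt(np.mean(best.fun**2)))
t=v[2]
for zc in(.05,.059,.066,.076): print(zc,v[0]-zc*np.sin(t),v[1]+zc*np.cos(t))
plan(nest(v[0]-.06*np.sin(t),.25),yaw=98.3)
E
```

```text
scene 726 [-0.074 -0.024  0.043] [0.034 0.027 0.133]
top 165 [-0.027 -0.019  0.045] [0.033 0.025 0.128]
x0,z0 [0.0094 0.0326] tilt 33.531794108116976 y -0.0005423281027579529 psi -0.24561098922334898 rms 0.0017846113380220875
0.05 -0.018202877592002235 0.07431419191748563
0.059 -0.02317447429305657 0.08181640667328047
0.066 -0.02704127172720994 0.08765146259445422
0.076 -0.03256526806171475 0.09598725676755958
t 11.0167 pos [ 0.3797 -0.1395  0.2836] yaw y 98.36 tilt [-0.002  0.001 -1.   ] F [-0.  -0.4 -0.3] op 0.005 gf 0.0 q [-0.64 -0.01  1.68 -0.    1.48 -2.36]
to [ 0.4189 -0.1343  0.25  ] units [-1.32 -0.02  1.12]
turn 0.01
```

The fit gives a 33.5° lean (rms 1.8 mm). I'll regrip nearer the body at capital (x 8, z 66), so the slab clears the palm when tilted.

>>> jog_arm:
  commands:
    - [-0.3, 0, 0.2, 0]
    - [-0.3, 0, 0.2, 0]
    - [-0.3, 0, 0.2, 0]
    - [-0.3, 0, 0.2, 0]
    - [0, 0, 0.2, 0]
    - [0, 0, 0, 0]
    - [0, 0, 0, 0]
    - [0, 0, 0, 0]
  fingers: 1

```text
time_s: 11.68
ee_pos: [0.4156, -0.1346, 0.2551]
ee_rot: [0.0, -0.073, 0.997, -0.0]
force: [-0.9, -1.1, 0.1]
opening: 0.584
grip_force: 0.0
```

>>> jog_arm:
  commands:
    - [0, 0, 0, 0]
    - [0, 0, 0, 0]
    - [0, 0, 0, 0]
    - [0, 0, 0, 0]
    - [0, 0, 0, 0]

```text
time_s: 12.1
ee_pos: [0.4157, -0.1346, 0.255]
ee_rot: [0.0, -0.073, 0.997, -0.0]
force: [1.4, -0.0, -0.4]
opening: 0.964
grip_force: 0.0
```

```bash
python3 -c "
from h import *
plan(nest(-.0204,.073,-.0005),yaw=98.3)"
```

```text
t 12.1 pos [ 0.4157 -0.1346  0.255 ] yaw y 98.35 tilt [ 0. -0. -1.] F [ 1.4 -0.  -0.4] op 0.964 gf 0.0 q [-0.58  0.08  1.66 -0.    1.4  -2.3 ]
to [ 0.4223 -0.1343  0.073 ] units [-0.22 -0.02  6.07]
turn 0.01
```

>>> jog_arm:
  commands:
    - [-0.22, -0.02, 0.85, 0]
    - [0, 0, 0.85, 0]
    - [0, 0, 0.85, 0]
    - [0, 0, 0.85, 0]
    - [0, 0, 0.85, 0]
    - [0, 0, 0.85, 0]
    - [0, 0, 0.6, 0]
    - [0, 0, 0.35, 0]

```text
time_s: 12.77
ee_pos: [0.4215, -0.1337, 0.0715]
ee_rot: [-0.001, -0.073, 0.997, 0.001]
force: [-0.3, -0.1, -0.5]
opening: 0.999
grip_force: 0.0
```

>>> jog_arm:
  commands:
    - [0, 0, 0, 0]
    - [0, 0, 0, 0]
    - [0, 0, 0, 0]
    - [0, 0, 0, 0]
    - [0, 0, 0, 0]
    - [0, 0, 0, 0]
    - [0, 0, 0, 0]
    - [0, 0, 0, 0]
  fingers: 0
  force: 8

```text
time_s: 13.43
ee_pos: [0.4225, -0.1343, 0.0737]
ee_rot: [0.0, -0.073, 0.997, -0.0]
force: [-0.6, 0.1, 2.4]
opening: 0.521
grip_force: 8.0
```

>>> jog_arm:
  commands:
    - [0, 0, 0, 0]
    - [0, 0, 0, 0]
    - [0, 0, 0, 0]

```text
time_s: 13.68
ee_pos: [0.4225, -0.1343, 0.0736]
ee_rot: [0.0, -0.073, 0.997, -0.0]
force: [-0.9, -0.5, 2.9]
opening: 0.523
grip_force: 8.0
```

```bash
python3 -c "
from h import *
plan(nest(-.0204,.073,-.0005),yaw=98.3)"
```

```text
t 13.6833 pos [ 0.4225 -0.1343  0.0736] yaw y 98.36 tilt [ 0. -0. -1.] F [-0.9 -0.5  2.9] op 0.523 gf 8.0 q [-0.57  0.3   1.9   0.    0.93 -2.29]
to [ 0.4223 -0.1343  0.073 ] units [ 0.01 -0.    0.02]
turn 0.01
```

>>> jog_arm:
  commands:
    - [0, 0, -0.2, 0]
    - [0, 0, -0.4, 0]
    - [0, 0, -0.4, 0]
    - [0, 0, -0.5, 0]
    - [0, 0, -0.3, 0]
    - [0, 0, 0, 0]
    - [0, 0, 0, 0]
    - [0, 0, 0, 0]
  force: 12

```text
time_s: 14.35
ee_pos: [0.4219, -0.134, 0.1268]
ee_rot: [-0.0, -0.073, 0.997, 0.0]
force: [-0.2, -0.2, -0.3]
opening: 0.519
grip_force: 12.0
```

```bash
cat > fit.py <<'E'
from h import *
from scipy.optimize import least_squares
# fit the held capital in its tilt plane; local frame: tool -x (level), tool y, up; origin at the grasp point
def box(x,z,hx,z0,z1):
    dx=np.abs(x)-hx; dz=np.abs(z-(z0+z1)/2)-(z1-z0)/2
    return np.hypot(np.maximum(dx,0),np.maximum(dz,0))+np.minimum(np.maximum(dx,dz),0)
def prof(x,z):
    return np.minimum.reduce([box(x,z,.028,0,.043),box(x,z,.033,.036,.074),box(x,z,.043,.074,.088),np.hypot(np.abs(x)-.028,z-.059)-.016])
def fit(t0=33.5):
    s=telemetry.sense();M=rot(s['ee_rot']).as_matrix();G=np.array(s['ee_pos'])-.019*M[:,2]
    F=np.c_[-M[:,0],M[:,1],-M[:,2]]; L=[]
    for n in('scene','top'):
        p,d=snap(n);P=cloud(n,d);hsv=cv2.cvtColor(p,cv2.COLOR_BGR2HSV)
        q=(P-G)@F
        li=(d>0)&(hsv[...,0]>120)&(hsv[...,0]<165)&(hsv[...,1]>30)&(hsv[...,2]>40)&(np.linalg.norm(q,axis=-1)<.1)&(np.abs(q[...,1])<.032)
        L.append(q[li])
    A=np.vstack(L)
    def res(v):
        x0,z0,t,y0=v; dx,dz=A[:,0]-x0,A[:,2]-z0
        d2=prof(dx*np.cos(t)+dz*np.sin(t),-dx*np.sin(t)+dz*np.cos(t)); dy=np.abs(A[:,1]-y0)-.023
        return np.where((d2>0)|(dy>0),np.hypot(np.maximum(d2,0),np.maximum(dy,0)),np.maximum(d2,dy))
    best=None
    for t in np.radians([t0-12,t0,t0+12]):
        r=least_squares(res,[.066*np.sin(t)-.008,-.066*np.cos(t),t,0],loss='soft_l1',f_scale=.003)
        if best is None or r.cost<best.cost: best=r
    v=best.x; o=G+F@np.array([v[0],v[3],v[1]]); t=v[2]
    print('n',[len(l) for l in L],'underside rel grasp',v[:2].round(4),'y',v[3].round(4),'tilt',np.degrees(t).round(1),'rms',np.sqrt(np.mean(best.fun**2)).round(4),'world',o.round(4))
    ax=F@np.array([-np.sin(t),0,np.cos(t)])
    n=np.array([-.7653,.0334,.6428]);H=np.array([.790,.160,.115]); w=o-H
    print('along',w@n,'side',w@np.array([.0436,.999,0]),'z',w@np.cross(np.array([.0436,.999,0]),n)*1,'angle rad',np.arccos(ax@n))
    return v,o
E
python3 -c "
from fit import *
plan(yaw=98.3);fit()"
```

```text
t 14.35 pos [ 0.4219 -0.134   0.1268] yaw y 98.36 tilt [-0.001  0.001 -1.   ] F [-0.2 -0.2 -0.3] op 0.519 gf 12.0 q [-0.57  0.22  1.85 -0.    1.07 -2.29]
turn 0.01
n [662, 65] underside rel grasp [ 0.0312 -0.061 ] y 0.0001 tilt 35.0 rms 0.0019 world [ 0.4528 -0.1293  0.0847]
along 0.22891678215446895 side -0.3037009964151318 z -0.23165832503004102 angle rad 0.29123042215092704
```

The capital is held and lifted, its underside 85 mm up, and tilted 35°. I'll push it over the rim once more to reach about 50°.

>>> jog_arm:
  commands:
    - [0, 0, 0.4, 0]
    - [0, 0, 0.4, 0]
    - [0, 0, 0.42, 0]
    - [0, 0, 0, 0]
    - [0.15, 0, 0, 0]
    - [0.15, 0, 0, 0]
    - [0, 0, 0, 0]
  force: 7

```text
time_s: 15.03
ee_pos: [0.4128, -0.1356, 0.0913]
ee_rot: [0.0, -0.073, 0.997, -0.0]
force: [-0.8, 0.5, -1.0]
opening: 0.521
grip_force: 7.0
```

>>> jog_arm:
  commands:
    - [0.11, 0, 0, 0]
    - [0.11, 0, 0.01, 0]
    - [0.11, 0, 0.02, 0]
    - [0.11, 0, 0.03, 0]
    - [0.11, 0, 0.03, 0]
    - [0.11, 0, 0.03, 0]
    - [0.11, 0, 0.03, 0]
    - [0, 0, 0, 0]

```text
time_s: 15.7
ee_pos: [0.39, -0.139, 0.0862]
ee_rot: [-0.0, -0.073, 0.997, -0.0]
force: [0.6, -0.1, 0.9]
opening: 0.518
grip_force: 7.0
```

```bash
python3 -c "
from fit import *
plan(yaw=98.3);fit(48)"
```

```text
t 15.7 pos [ 0.39   -0.139   0.0862] yaw y 98.35 tilt [-0. -0. -1.] F [ 0.6 -0.1  0.9] op 0.518 gf 7.0 q [-0.63  0.22  1.97 -0.    0.95 -2.34]
turn 0.01
n [667, 3] underside rel grasp [ 0.0499 -0.0495] y 0.0 tilt 48.7 rms 0.0021 world [ 0.4394 -0.1317  0.0557]
along 0.22042561566125624 side -0.30669212054786293 z -0.2624231669025673 angle rad 0.14541594349953185
```

>>> jog_arm:
  commands:
    - [0, 0, 0, 0]
    - [0, 0, -0.3, 0]
    - [0, 0, -0.6, 0.3]
    - [0, 0, -0.8, 0.3]
    - [0, 0, -0.8, 0.3]
    - [0, 0, -0.8, 0.3]
    - [0, 0, -0.8, 0.3]
    - [0, 0, -0.8, 0.3]
  force: 20

```text
time_s: 16.47
ee_pos: [0.3902, -0.1383, 0.2351]
ee_rot: [-0.0, 0.022, 1.0, 0.0]
force: [0.5, 0.9, -0.4]
opening: 0.518
grip_force: 20.0
```

>>> jog_arm:
  commands:
    - [0, 0, -0.8, 0]
    - [0, 0, -0.5, 0]
    - [0, 0, 0, 0]
    - [0, 0, 0, 0]
    - [0, 0, 0, 0]

```text
time_s: 16.88
ee_pos: [0.3901, -0.1385, 0.2713]
ee_rot: [-0.001, 0.021, 1.0, 0.001]
force: [1.0, -0.5, 0.2]
opening: 0.522
grip_force: 20.0
```

```bash
python3 -c "
from fit import *
plan(np.array([.587,.169,.2745]),yaw=87.5);fit(48)"
```

```text
t 16.8833 pos [ 0.3901 -0.1385  0.2713] yaw y 87.57 tilt [-0.002  0.001 -1.   ] F [ 1.  -0.5  0.2] op 0.522 gf 20.0 q [-0.63  0.02  1.68  0.    1.44 -2.15]
to [0.587  0.169  0.2745] units [-6.12 10.52 -0.1 ]
turn 0.01
n [872, 51] underside rel grasp [ 0.0513 -0.0511] y 0.0013 tilt 49.3 rms 0.0027 world [ 0.4414 -0.1393  0.239 ]
along 0.3365174131984639 side -0.3142188057589552 z -0.12044405826784932 angle rad 0.01446486309440647
```

>>> jog_arm:
  commands:
    - [-0.2, 0.4, 0, 0]
    - [-0.35, 0.7, 0, 0]
    - [-0.4, 0.7, 0, 0]
    - [-0.4, 0.7, 0, 0]
    - [-0.4, 0.7, 0, 0]
    - [-0.4, 0.7, 0, 0]
    - [-0.4, 0.7, 0, 0]
    - [-0.4, 0.7, 0, 0]

```text
time_s: 17.65
ee_pos: [0.4859, 0.0175, 0.2714]
ee_rot: [-0.001, 0.021, 1.0, 0.0]
force: [0.3, -0.4, -0.7]
opening: 0.52
grip_force: 20.0
```

>>> jog_arm:
  commands:
    - [-0.4, 0.7, 0, 0]
    - [-0.4, 0.7, 0, 0]
    - [-0.4, 0.7, 0, 0]
    - [-0.4, 0.7, 0, 0]
    - [-0.4, 0.7, 0, 0]
    - [-0.4, 0.6, -0.1, 0]
    - [-0.4, 0.5, 0, 0]
    - [-0.2, 0.3, 0, 0]

```text
time_s: 18.32
ee_pos: [0.5825, 0.1608, 0.2738]
ee_rot: [-0.001, 0.021, 1.0, 0.0]
force: [-0.3, -0.6, -0.5]
opening: 0.519
grip_force: 20.0
```

>>> jog_arm:
  commands:
    - [-0.1, 0.2, 0, 0]
    - [0, 0, 0, 0]
    - [0, 0, 0, 0]
    - [0, 0, 0, 0]
    - [0, 0, 0, 0]
    - [0, 0, 0, 0]

```text
time_s: 18.82
ee_pos: [0.585, 0.1647, 0.2755]
ee_rot: [0.0, 0.022, 1.0, -0.0]
force: [-0.6, 0.7, 0.2]
opening: 0.518
grip_force: 20.0
```

```bash
python3 -c "
from fit import *
plan(np.array([.587,.169,.2745]),yaw=87.5);fit(48)
p,d=snap('scene');cv2.imwrite('pics/end.png',cv2.convertScaleAbs(cv2.resize(p,(800,600)),alpha=1.4))"
```

```text
t 18.8167 pos [0.585  0.1647 0.2755] yaw y 87.53 tilt [ 0. -0. -1.] F [-0.6  0.7  0.2] op 0.518 gf 20.0 q [ 0.08  0.47  1.1  -0.    1.57 -1.45]
to [0.587  0.169  0.2745] units [-0.06  0.15  0.03]
turn 0.0
n [1045, 83] underside rel grasp [ 0.0516 -0.0516] y -0.0001 tilt 48.9 rms 0.0015 world [0.6366 0.1623 0.243 ]
along 0.19973246482578835 side -0.004370019976147778 z -0.0005488175553772418 angle rad 0.019032888297629
```

View pics/end.png

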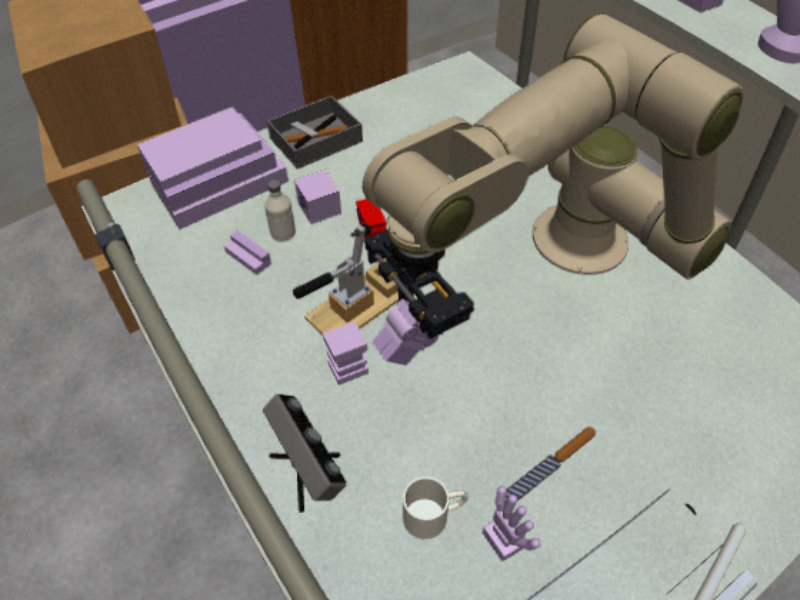

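The capital is held at (400,330) with its underside facing the scanner at (305,445). It measures 0.200 m from the lenses, 4 mm off centre and 0.02 rad off square. The clamp lever is open at (313,285) and the bystanders are where they were, so I'm handing in.

```bash
python3 -c "
from plant import env
print(env.close_job())"
```

```text
the job is handed in; nothing more can be done
None
```

The job is handed in with no verdict returned: the clamp is open and the capital is held steady before the scanner, measured at 0.200 m, 4 mm off centre and 0.02 rad off square; it slipped from the fingers once while being tilted in the nest and was regripped.

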